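Hold the new front against a sweet bin for screwing

TASK

The wooden sweet bin in the jig still needs its front: of the two fronts standing on the counter take the wider one, as wide as the bin, by its grip block and set it upright on the jig's bed against the bin's open end, square and with edges flush. With it gently push the bin back to about half of its spring travel (12 mm, about 8 N) and keep that push steady for the colleague who will drive the screws; the hand must not touch the bin. Finish while still holding the front pressed there, and leave the narrower front and everything else in place.

Things in the scene. Friction and masses are not known exactly. Their poses are not given: they have to be found in the camera images.
- front: The front to fit, the wider of two: wooden board 120 mm wide (y), 70 tall (z), 12 thick, about 120 g, standing upright. Origin: bottom middle of its flat back face; +x points out of the back, away from the robot within 35 degrees; board at x -12 to 0. Grip block on its front side: x -52 to -12, 22 mm wide (y -11 to 11), z 0 to 60; grip it across the 22 mm from above.
- narrow_front: The narrower front, to be left alone: wooden board 85 mm wide (y), 70 tall (z), 12 thick, about 120 g, standing upright. Origin: bottom middle of its flat back face; +x points out of the back, away from the robot within 35 degrees; board at x -12 to 0. Grip block on its front side: x -52 to -12, 22 mm wide (y -11 to 11), z 0 to 60; grip it across the 22 mm from above.
- jig: Fixed plywood board 300 (x) x 170 (y) x 12 mm. Origin: centre of its underside, on the counter; its top, the bed, is at z 12 mm. +x runs from its free end (robot side) to its steel spring block. The bed is bare from x -150 mm to the bin at x -50. Guide strips 12 mm high beside the bin, from x -10 on, outside y +-62.
- bin: Wooden bin 120 mm wide (y), 140 long (x), 70 tall, walls 10, open above and at the robot's end. Origin: bottom middle of the open end; axes as the jig's, +x into the bin. At rest it is at x -50, y 0, z 13 mm of the jig; it only slides, 24 mm towards +x, against springs: 0.65 N per mm from zero (12 mm: about 8 N).
- jar_a: Bystander: sweet jar, 76 mm across, 112 mm tall, white lid; origin under its centre
- jar_b: Bystander: sweet jar of the same size with other sweets; origin under its centre
- tape: Bystander: roll of cardboard-brown tape lying flat, 90 mm across, 24 mm high; origin under its centre
- gum_box: Bystander: carton 60 x 80 x 35 mm; origin under its centre
- screwdriver: Bystander: the colleague's screwdriver, lying on the counter; origin near its middle
- screw_tray: Bystander: steel tray 60 x 80 x 22 mm; origin under its centre
- scoop: Bystander: sweet scoop with a black handle along its -x, pan 80 x 55 x 30 mm; origin under the pan
Things that resemble listed ones, but are neither listed nor needed, are in the scene too. What is shaped like the front but blue or purple is not meant.

How it is judged (in metres and radians):
On the way, in this order (a step that is already met when the one before it is completed fails the run):
1. the wider front is taken up from the counter in the fingers (height (world z) of front above 0.01 m and contact force between the fingers and front above 2 N), for 0.1 s.
2. the front is flush on the bin's open end and pressed with 5 to 11 N, steadily for half a second (y of front in the frame of bin between -0.006 and 0.006 m and z of front in the frame of bin between -0.005 and 0.006 m and x of front in the frame of bin between -0.004 and 0.004 m and angle between the x axis of front and the x axis of bin, either way round below 0.07 rad and angle between the z axis of front and the z axis of bin, either way round below 0.07 rad and contact force between front and bin between 5 and 11 N and contact force between the fingers and front above 2 N and contact force between each of the fingers, the arm and bin below 0.3 N), for 0.5 s.
At the end, for the whole second after the job is handed in: Front held pressed on the bin with 5 to 11 N, bin pushed back 7.5 to 17 mm; front flush within 6 mm sideways, -5 to +6 mm in height, square within 0.07 rad; at rest; hand not touching the bin; narrower front and bystanders within 30 mm of their places (all of step 2 and x of bin in the frame of jig between -0.0425 and -0.033 m and linear speed of each of front, bin below 0.01 m/s and contact force between front and narrow_front below 0.1 N and distance of each of narrow_front, jar_a, jar_b, tape, gum_box, screwdriver, screw_tray, scoop from where it was at the start of the episode below 0.03 m); the arm keeps its last pose, push and grip.
It fails at once if the front is rammed against the bin (over 20 N) (contact force between front and bin above 20 N).
It fails at once if the narrower front or a bystander is pushed away by more than 30 mm (distance of any of narrow_front, jar_a, jar_b, tape, gum_box, screwdriver, screw_tray, scoop from where it was at the start of the episode above 0.03 m).
It also fails if it takes over 48 s, if anything falls off the work surface, if the arm or the gripper's body presses on something with over 40 N, if the wrist force passes 120 N, or if a joint passes its speed limit or range.

ROBOT

A 6-joint arm with a two-finger parallel gripper is mounted at the origin on the work surface. World frame = base frame: x ahead of the robot, y to its left, z up, the work surface at z = 0. Lengths are in mm, angles in rad, forces in N, time in s.
With the tool pointing down it reaches from about 325 to 1000 mm from the base axis. Payload 5.1 kg.
Tool frame: the origin (TCP) lies on the centre line of the jaws, within the pads' length; the fingertips stand 17 mm ahead of it and the grasp point (between the pads) lies 2 mm behind it (manip.tips_ahead is the z of the fingertips in the tool frame, in mm); z points along the fingers, y is the direction in which the jaws open and shut (so a half turn about z gives the same grasp; the last joint's range is limited). The gripper opens to 85 mm and grips with 20 to 120 N. Pads are 22 mm wide; open, the fingers measure 114 mm over their backs; the gripper's body (76 mm by 85 mm) begins 54 mm behind the grasp point. The pads swing forward as they close: fully open they stand 13 mm farther back than shut.
Start: joints at [-1.308, 0.124, 1.65, -0, 1.367, -0.083], TCP at [220.284, -611.522, 248.322] pointing down, gripper open.
Joint ranges: [-2.61, 2.61], [-1.02, 2.33], [0.03, 2.71], [-1.35, 4.49], [0.32, 2.68], [-2.91, 2.91]. Speed limits (rad/s): [2.57, 2.57, 3.14, 3.14, 3.14, 3.14].

INTERFACE

Orientations are given as a unit quaternion [x, y, z, w].
In Python, from station import manip, claw, sense, capture, camera_model gives the robot as it stands. Calls block until the motion is done:
- manip.move_ptp(position, orientation): joint-space move of the TCP to a pose.
- manip.move_linear(position, rate=150, ori=None): straight line of the TCP; ori=None keeps the orientation; rate is the mean speed in mm/s.
- manip.move_j(angles): joint-space move.
- claw.open_gripper() and claw.gripper_close(f_grip=None): open the fingers fully, or close them until they stop; f_grip is the grip in N (None keeps the last).
- manip.wait(seconds).
- manip.inverse_kinematics(position, orientation): joint angles nearest the present ones, or None.
- sense(): the state.
- capture(name): name is "scene" or "top"; returns the picture (384x512x3 uint8, red, green, blue); there is no depth.
- camera_model(name): a dict with "fovy" (degrees; the focal length in pixels is half the picture's height over the tangent of half this angle, whatever the lens; pixels are square), "cx", "cy" (the principal point, pixels), "k1" (the pictures are not rectified: a ray, as slopes to the right and down, at radius r is drawn at 1 + k1 r^2 times it, then the intrinsics apply), "pose" (4x4, takes a point from camera to world coordinates). Camera axes: x right, y down, z forward; pixel columns grow to the right and rows downward; lengths in mm; the calibration is good to about 2 mm. A picture is of the moment at which its call begins. camera_model takes no time and is no camera call.
A pose or a line that the arm cannot do raises manip.Unreachable and nothing moves.
- manip.job_done(): hands the job in, once; it reports no verdict.
The state is a dict: "t": time; "qpos": joint angles; "qvel": joint speeds; "effort": joint torques, N m; "eef_pos": TCP position; "tool_rot": TCP orientation; "ft_force": force on the tool from outside, world axes, zero at the start; "torque": the same for the moment, N m; "opening": finger opening in mm.
Only numpy, scipy, OpenCV 4.12 (cv2) and the standard library are available. Lean on these libraries where they do the work, as an engineer would, in place of code of your own. Each camera call takes 0.05 s, during which the arm holds its last target. There are 200 camera calls.

## Working session

There is one attempt and no reset: what is moved stays moved. The work goes in short steps, each a Python script; the robot and the scene stay as the last script left them, time stands still between calls to the robot, and variables do not carry over. Pictures are saved under pics/ and viewed, about 8 in all and at most 12, crops included, and the job is handed in when it is done.

```bash
ls; mkdir -p pics; python3 - <<'E'
from station import *
import cv2
for n in("scene","top"):
    im=capture(n); cv2.imwrite(f"pics/{n}0.png",cv2.resize(im[:,:,::-1],(800,600),interpolation=cv2.INTER_CUBIC)); cv2.imwrite(f"{n}_raw.png",im[:,:,::-1])
    print(n,camera_model(n))
print(sense())
E
```

```text
pics
scene {'fovy': 45.24871404150234, 'cx': 259.591667491338, 'cy': 193.21016848709482, 'k1': -0.1142073779941753, 'pose': array([[ 3.94218115e-01,  6.43664109e-01, -6.55963866e-01,
         1.36794338e+03],
       [ 9.18998472e-01, -2.71577135e-01,  2.85810546e-01,
        -4.20116583e+02],
       [ 5.82120317e-03, -7.15501485e-01, -6.98586958e-01,
         9.73004851e+02],
       [ 0.00000000e+00,  0.00000000e+00,  0.00000000e+00,
         1.00000000e+00]])}
top {'fovy': 52.45375764364217, 'cx': 256.23967853708996, 'cy': 194.13292791689577, 'k1': -0.043062948833344446, 'pose': array([[-9.63597431e-03, -9.97556208e-01,  6.92008647e-02,
         4.44298498e+02],
       [-9.99864589e-01,  8.68880421e-03, -1.39752432e-02,
        -5.31870028e+01],
       [ 1.33398179e-02, -6.93261593e-02, -9.97504854e-01,
         1.27953220e+03],
       [ 0.00000000e+00,  0.00000000e+00,  0.00000000e+00,
         1.00000000e+00]])}
{'t': 0.1, 'qpos': array([-1.30759090e+00,  1.24449563e-01,  1.65153459e+00,  1.73227562e-05,
        1.36750024e+00, -8.26145765e-02]), 'qvel': array([-0.00089015, -0.00117   , -0.00494861, -0.00034012, -0.00092633,
       -0.00150524]), 'effort': array([ 9.38474441e-04, -4.24934435e+01, -3.66652822e+01, -8.74174043e-05,
        3.96654534e-03, -1.48471759e-05]), 'eef_pos': array([ 220.16211454, -611.02868374,  247.17133369]), 'tool_rot': array([ 9.85088136e-01,  1.72047873e-01, -7.68449252e-05, -9.42781489e-04]), 'ft_force': array([ 0.09562942,  0.04285659, -0.26384931]), 'torque': array([0.00997107, 0.03487663, 0.01614556]), 'opening': 85.41544423258219}
```

View pics/top0.png

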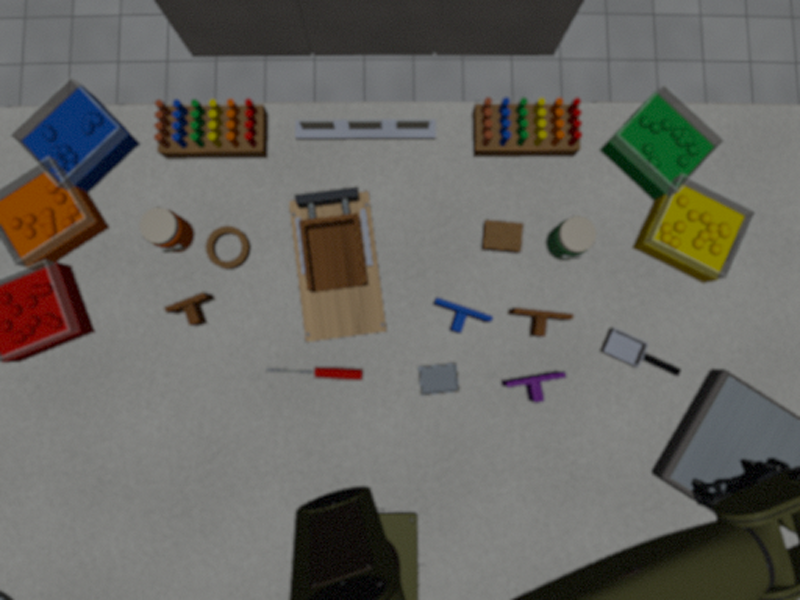

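View pics/scene0.png

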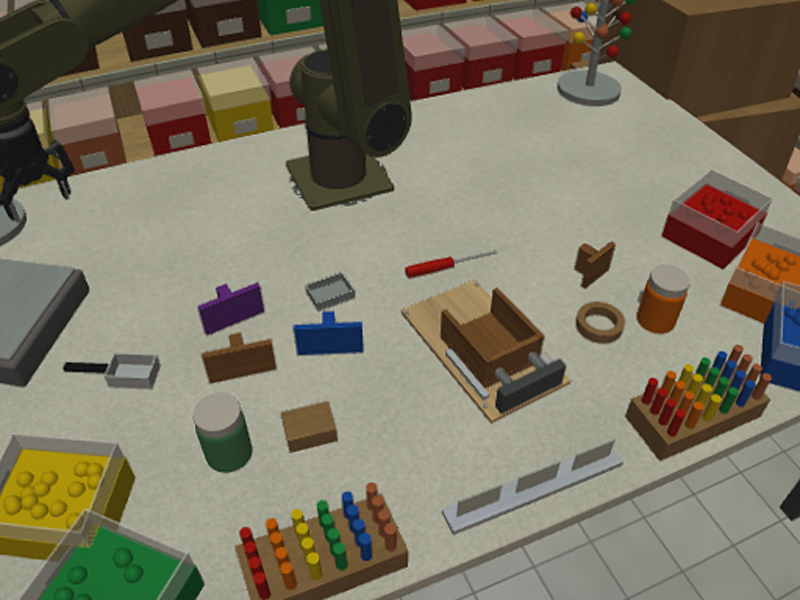

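The top view shows the wide front at about (541,318) and the narrow one at (190,308). The jig is at about (338,265), rotated slightly. I'll enlarge these for measuring.

```bash
python3 - <<'E'
import cv2,numpy as np
def crop(n,x,y,w,h,s):
    c=cv2.imread(f"{n}_raw.png")[y:y+h,x:x+w]
    # pixel-centre aligned enlargement; ticks every 10 raw px
    c=cv2.resize(c,None,fx=s,fy=s,interpolation=cv2.INTER_CUBIC)
    c=cv2.convertScaleAbs(c,alpha=1.5)
    for u in range(-(-x//10)*10,x+w,10):
        p=int((u-x+.5)*s); cv2.line(c,(p,0),(p,8),(0,0,255),1); cv2.putText(c,str(u),(p+1,18),0,.35,(0,0,255),1)
    for v in range(-(-y//10)*10,y+h,10):
        p=int((v-y+.5)*s); cv2.line(c,(0,p),(8,p),(0,0,255),1); cv2.putText(c,str(v),(9,p+4),0,.35,(0,0,255),1)
    return c
a=np.vstack([crop("top",320,190,50,30,8),crop("scene",122,205,60,45,400/60)])
b=crop("top",178,112,74,110,540/110)
print(a.shape,b.shape)
H=max(a.shape[0],b.shape[0]); pad=lambda i:cv2.copyMakeBorder(i,0,H-i.shape[0],0,0,cv2.BORDER_CONSTANT)
cv2.imwrite("pics/c1.png",np.hstack([pad(a),pad(b)]))
cv2.imwrite("pics/c2.png",crop("scene",250,170,125,100,6.2))
E
```

```text
(540, 400, 3) (540, 363, 3)
```

View pics/c1.png

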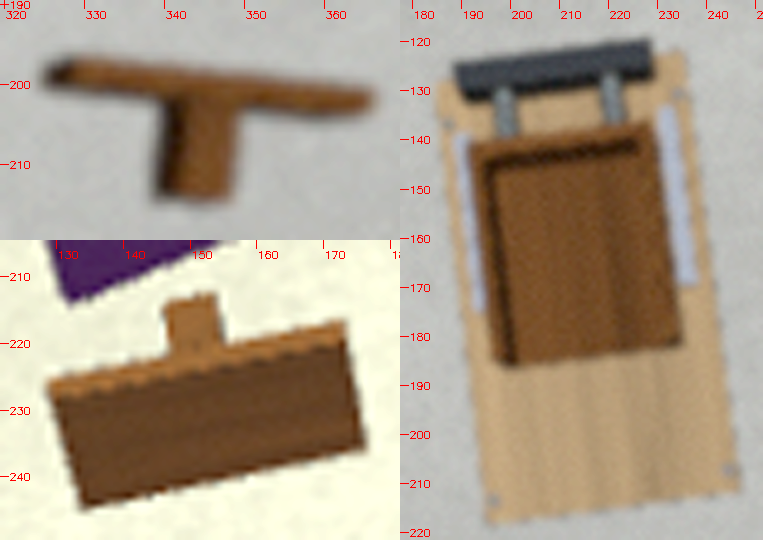

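View pics/c2.png

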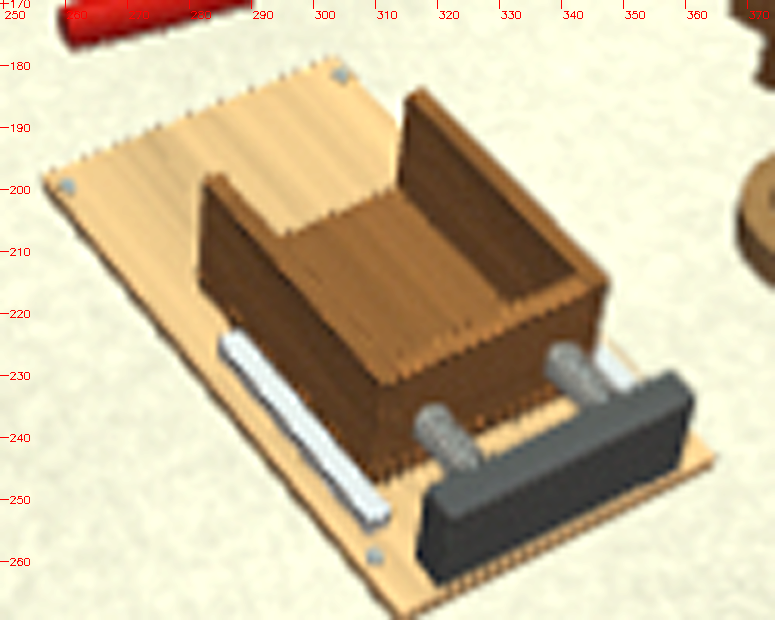

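```bash
cat > h.py <<'E'
import numpy as np
from scipy.optimize import least_squares
from station import *
def proj(n,P):
    m=camera_model(n); T=np.linalg.inv(m["pose"]); P=np.atleast_2d(P)
    c=P@T[:3,:3].T+T[:3,3]; s=c[:,:2]/c[:,2:]; s=s*(1+m["k1"]*(s**2).sum(1,keepdims=True))
    f=192/np.tan(np.radians(m["fovy"]/2)); return s*f+[m["cx"],m["cy"]]
def place(p,L):
    c,s=np.cos(p[2]),np.sin(p[2]); L=np.atleast_2d(L)
    return L@np.array([[c,s,0],[-s,c,0],[0,0,1]])+[p[0],p[1],p[3] if len(p)>3 else 0]
def fit(obs,p0):
    # obs: {cam: [(local xyz),(u,v)...]}
    res=lambda p:np.vstack([proj(n,place(p,[o[0] for o in l]))-[o[1] for o in l] for n,l in obs.items()])
    r=least_squares(lambda p:res(p).ravel(),p0,loss="soft_l1"); return r.x,res(r.x)
E
python3 - <<'E'
from h import *
np.set_printoptions(precision=2,suppress=True)
F={"scene":[((0,-60,0),(133.8,245)),((0,60,0),(176.4,235.7)),((-12,60,70),(172.95,216.5)),((-12,-60,70),(128.7,225.5))],
"top":[((0,-60,70),(366.1,201)),((-12,-60,70),(365.75,203.5)),((-52,-11,60),(348.25,214.5)),((0,60,70),(328.5,196.75))]}
b=lambda x,y,z:(x-50,y,z+13)
J={"top":[(b(0,-60,70),(234.95,181.8)),(b(0,60,70),(197.9,186.05)),(b(140,-60,70),(229.4,136.4)),(b(140,60,70),(190.95,140.4)),
((-150,85,12),(195.4,218.2)),((-150,-85,12),(247.2,210.9)),((150,-85,12),(235.8,122.1)),((150,85,12),(185,128.6))],
"scene":[(b(0,60,70),(318.05,184.2)),(b(0,-60,70),(282.2,198.5)),(b(140,-60,70),(311.3,231.3)),(b(140,60,70),(347.6,214.8)),(b(140,-60,0),(310.95,247.4)),
((-150,-85,12),(256.4,198.2)),((-150,85,12),(303.5,178.7)),((150,-85,12),(314.8,268.2)),((150,85,12),(364.5,243.4))]}
for nm,o,p in(("front",F,[450,-300,0]),("jig",J,[550,50,0])):
    print(nm,*fit(o,p))
    for n in o: print(n,*fit({n:o[n]},p))
E
```

```text
front [ 513.84 -357.43  125.55] [[ 0.46 -0.15]
 [ 1.17  0.03]
 [ 0.76 -1.04]
 [ 0.17 -0.91]
 [ 0.98 -1.  ]
 [ 1.    0.31]
 [ 1.06  0.4 ]
 [ 0.67 -0.92]]
scene [ 514.91 -359.42   75.28] [[-0.16  0.41]
 [ 0.57  0.45]
 [ 0.12 -0.62]
 [-0.49 -0.34]]
top [ 512.82 -354.32  131.84] [[ 0.02 -0.82]
 [ 0.07  0.49]
 [ 0.23  0.72]
 [-0.33 -0.42]]
jig [614.55  59.88   0.12] [[ 0.35 -2.03]
 [-1.25 -1.2 ]
 [ 0.14 -1.01]
 [ 0.27 -0.04]
 [ 0.4   0.13]
 [ 0.56  0.54]
 [ 0.13 -0.69]
 [-0.17 -0.59]
 [-0.15 -1.44]
 [-0.01 -0.86]
 [ 0.07 -0.2 ]
 [ 0.78 -0.87]
 [-1.84  0.94]
 [-0.35 -1.24]
 [ 0.09 -1.02]
 [-0.51 -0.05]
 [ 1.01 -1.  ]]
top [612.56  60.33   0.12] [[ 0.16 -1.31]
 [-1.46 -0.62]
 [ 0.11 -0.32]
 [ 0.22  0.52]
 [ 0.09  0.68]
 [ 0.29  1.27]
 [ 0.16 -0.03]
 [-0.16 -0.1 ]]
scene [616.72  58.92   0.12] [[-0.14 -0.88]
 [-0.   -0.21]
 [ 0.22  0.5 ]
 [ 0.92 -0.27]
 [-1.7   1.64]
 [-0.42 -0.61]
 [ 0.03 -0.5 ]
 [-0.32  0.7 ]
 [ 1.18 -0.41]]
```

```bash
cat >> h.py <<'E'
down=lambda a:[np.cos(a/2),np.sin(a/2),0,0]
def say():
    s=sense(); print("t%.1f"%s["t"],"eef",s["eef_pos"].round(1),"F",s["ft_force"].round(2),"M",s["torque"].round(2),"open",round(float(s["opening"]),1),"q6",round(float(s["qpos"][5]),2)); return s
E
python3 - <<'E'
from h import *
p=[513.84,-357.43,-0.114]
g=place(p,(-32,0,0))[0]
manip.move_ptp([g[0],g[1],160],down(p[2])); s=say()
manip.move_linear([g[0],g[1],36],rate=120); say()
claw.gripper_close(50); say()
manip.move_linear([g[0],g[1],60],rate=60); say()
import cv2
for n in("top","scene"):
    im=capture(n)[:,:,::-1]; cv2.imwrite(f"{n}_raw1.png",im)
x,y=map(int,proj("scene",[g[0],g[1],60])[0]); 
cv2.imwrite("pics/g.png",cv2.resize(im[max(0,y-60):y+60,max(0,x-80):x+80],(640,480)))
E
```

```text
t1.5 eef [ 481.9 -354.5  160.4] F [ 0.41 -0.23  0.22] M [-0.   -0.01 -0.02] open 85.8 q6 0.96
t2.7 eef [ 482.7 -354.4   37.1] F [-0.08  0.32 -0.53] M [0.04 0.03 0.07] open 85.4 q6 0.96
t3.3 eef [ 482.2 -354.    36.3] F [ 0.39 -0.57  1.75] M [-0.02 -0.   -0.02] open 21.5 q6 0.96
t3.8 eef [ 482.2 -353.9   60.5] F [-0.22  0.19 -0.9 ] M [-0.01  0.05 -0.02] open 21.5 q6 0.96
```

View pics/g.png

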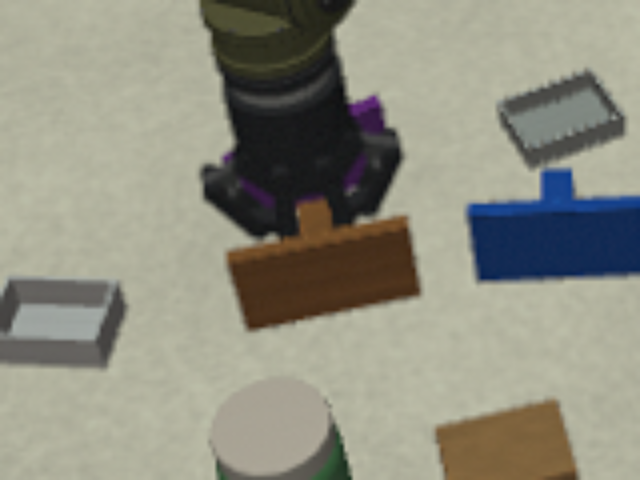

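The front is held level in the fingers, lifted clear, with the blue piece and the tray undisturbed. Next I carry it to a standoff in front of the bin.

```bash
python3 - <<'E'
from h import *
import cv2
j=[614.55,59.88,0.12]
s=say()["eef_pos"]
manip.move_linear([s[0],s[1],200],rate=200)
g=place(j,(-50-30-32,0,0))[0]; print(g)
manip.move_ptp([g[0],g[1],200],down(j[2])); say()
manip.move_linear([g[0],g[1],51],rate=100); manip.wait(.3); say()
for n in("top","scene"):
    im=capture(n)[:,:,::-1]; cv2.imwrite(f"{n}_raw.png",im)
def crop(n,x,y,w,h,s):
    c=cv2.imread(f"{n}_raw.png")[y:y+h,x:x+w]
    c=cv2.convertScaleAbs(cv2.resize(c,None,fx=s,fy=s,interpolation=cv2.INTER_CUBIC),alpha=1.5)
    for u in range(-(-x//10)*10,x+w,10):
        p=int((u-x+.5)*s); cv2.line(c,(p,0),(p,8),(0,0,255),1); cv2.putText(c,str(u),(p+1,18),0,.35,(0,0,255),1)
    for v in range(-(-y//10)*10,y+h,10):
        p=int((v-y+.5)*s); cv2.line(c,(0,p),(8,p),(0,0,255),1); cv2.putText(c,str(v),(9,p+4),0,.35,(0,0,255),1)
    return c
cv2.imwrite("pics/p1.png",crop("scene",250,160,115,90,6.9))
cv2.imwrite("pics/p2.png",crop("top",178,125,75,80,7.5))
E
```

```text
t3.9 eef [ 481.8 -353.6   59.7] F [ 0.12 -0.4  -1.83] M [0.03 0.06 0.01] open 21.1 q6 0.96
[503.35543278  46.47223278   0.        ]
t6.3 eef [503.6  45.7 199.9] F [ 0.51  0.44 -1.94] M [-0.05 -0.01 -0.08] open 21.9 q6 1.44
t8.2 eef [503.5  46.5  51.3] F [-0.53 -0.64 -1.32] M [ 0.03 -0.03  0.  ] open 21.6 q6 1.44
```

View pics/p1.png

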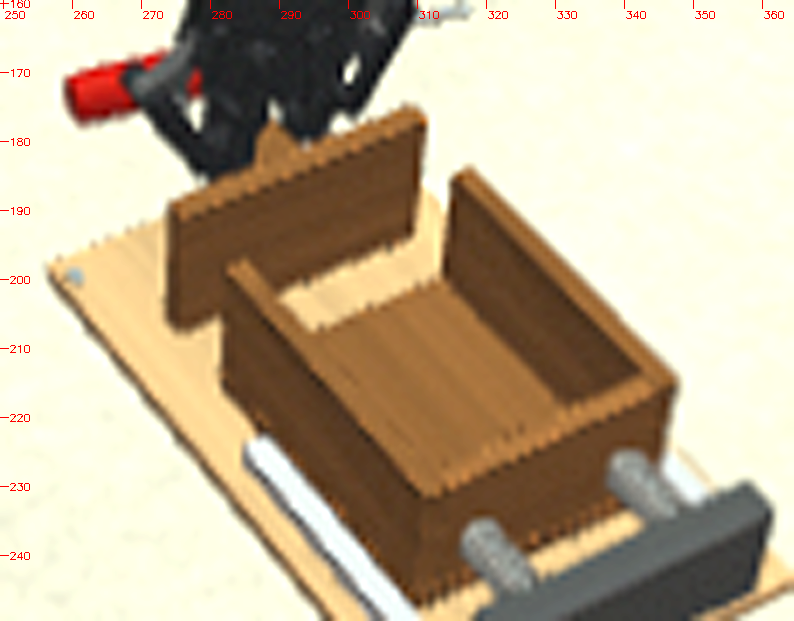

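View pics/p2.png

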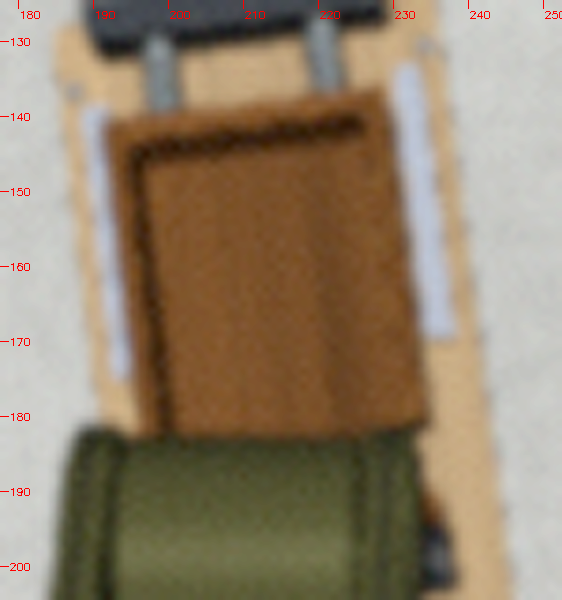

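The front stands level on the bed side, about 30 mm from the bin. The top view is blocked by the wrist, so I'll measure front and bin in the same scene picture so that calibration bias cancels.

```bash
python3 - <<'E'
from h import *
np.set_printoptions(precision=2,suppress=True)
r=lambda x,y:(250+x/6.9-.5,160+y/6.9-.5)
F=[((-12,-60,70),r(168,205)),((0,-60,70),r(180,222)),((-12,60,70),r(408,105)),((0,60,70),r(426,118)),((0,-60,0),r(183,332)),((0,60,0),r(413,236)),((-12,-60,0),r(168,322))]
B=[((0,-60,70),r(228,267)),((0,-50,70),r(248,260)),((0,50,70),r(452,178)),((0,60,70),r(470,168)),((140,-60,70),r(428,496)),((140,60,70),r(676,381)),((140,-60,0),r(417,605)),((0,-60,0),r(222,385))]
f,rf=fit({"scene":F},[536,50,.12,14]); b,rb=fit({"scene":B},[565,54,.12,13])
print("front",f,rf,"\nbin",b,rb)
d=f[:2]-b[:2];c,s=np.cos(b[2]),np.sin(b[2]);print("front in bin",d@[c,s],d@[-s,c],f[2]-b[2],f[3]-b[3])
E
```

```text
front [521.89  56.32   0.13  -1.82] [[ 0.31 -0.4 ]
 [ 0.84 -0.33]
 [ 0.06 -0.23]
 [-0.18  0.25]
 [-0.35  0.88]
 [-0.22  0.25]
 [-0.35 -0.2 ]] 
bin [547.92  64.63   0.13  -9.92] [[ 0.28  0.28]
 [ 0.38  0.03]
 [-0.19 -0.3 ]
 [ 0.   -0.03]
 [-0.05 -0.31]
 [ 0.02 -0.49]
 [-0.66  0.73]
 [ 0.16  0.18]]
front in bin -26.878188276501998 -4.95633735124299 0.006802711467746858 8.09507565069297
```

```bash
python3 - <<'E'
from h import *
np.set_printoptions(precision=3,suppress=True)
r=lambda x,y:(250+x/6.9-.5,160+y/6.9-.5)
F=[((-12,-60,70),r(168,205)),((0,-60,70),r(180,222)),((-12,60,70),r(408,105)),((0,60,70),r(426,118)),((0,-60,0),r(183,332)),((0,60,0),r(413,236)),((-12,-60,0),r(168,322))]
B=[((0,-60,70),r(228,267)),((0,-50,70),r(248,260)),((0,50,70),r(452,178)),((0,60,70),r(470,168)),((140,-60,70),r(428,496)),((140,60,70),r(676,381)),((140,-60,0),r(417,605)),((0,-60,0),r(222,385))]
sh=lambda L,z:[((p[0],p[1],p[2]+z),q) for p,q in L]
f,rf=fit({"scene":sh(F,15)},[536,50,.12]); b,rb=fit({"scene":sh(B,13)},[565,54,.12])
print("front",f,rf.mean(0),"bin",b,rb.mean(0))
d=f[:2]-b[:2];c,s=np.cos(b[2]),np.sin(b[2]);print("front in bin",d@[c,s],d@[-s,c],f[2]-b[2])
# direct: near bin walls vs front corners, near-end points only
b2,_=fit({"scene":sh(B[:4]+B[7:],13)},[565,54,.12]); d=f[:2]-b2[:2]; print(b2,d@[c,s],d@[-s,c])
print("commanded", place([503.5,46.5,.12],(32,0,0)))
E
```

```text
front [537.145  47.877   0.14 ] [-0.01   0.043] bin [566.801  53.067   0.125] [0.033 0.027]
front in bin -30.07160980983205 -1.4539682732972756 0.01499257823756625
[567.968  52.753   0.118] -31.191045880166957 -0.99684061780793
commanded [[535.27   50.331   0.   ]]
```

Front-to-bin in the same view is 30 mm gap, about −1 mm sideways and square within 0.015 rad. I shift it 1 mm sideways, lower it 1 mm, then advance in small steps under force watch.

```bash
cat >> h.py <<'E'
A=0.12; U=np.array([np.cos(A),np.sin(A),0]); V=np.array([-np.sin(A),np.cos(A),0])
START=np.array([503.355,46.472,50.0])+1.0*V
def force(n=12):
    L=[]
    for _ in range(n): L.append(sense()["ft_force"]); manip.wait(.02)
    return np.mean(L,0)
E
python3 - <<'E'
from h import *
manip.move_linear(START,rate=30); manip.wait(.2); f0=force(); np.save("f0.npy",f0)
manip.move_linear(START+22*U,rate=40); manip.wait(.2); print("at22",(force()-f0).round(2))
for d in range(24,46):
    manip.move_linear(START+d*U,rate=15); f=force(5)-f0; act=(sense()["eef_pos"]-START)@U
    print(d,"push %.2f side %.2f z %.2f adv %.1f"%(-f@U,f@V,f[2],act))
    if -f@U>5: break
say()
E
```

```text
at22 [ 0.02  0.35 -0.2 ]
24 push 0.14 side 0.41 z -0.18 adv 24.0
25 push -0.14 side 0.36 z -0.02 adv 25.0
26 push -0.24 side 0.44 z -0.59 adv 26.0
27 push 0.02 side -0.29 z -0.20 adv 27.0
28 push 0.12 side -0.00 z -0.04 adv 28.0
29 push 0.11 side 0.14 z 0.08 adv 29.0
30 push -0.21 side 0.16 z 0.31 adv 30.0
31 push 0.34 side 0.64 z 0.23 adv 30.9
32 push 1.61 side 0.11 z -0.15 adv 31.9
33 push 2.21 side 0.19 z -0.10 adv 32.8
34 push 2.42 side 0.17 z -0.23 adv 33.8
35 push 2.96 side 0.13 z -0.57 adv 34.8
36 push 4.17 side -0.08 z -0.47 adv 35.9
37 push 4.11 side -0.04 z -0.62 adv 36.8
38 push 5.01 side -0.47 z -0.61 adv 37.8
t15.1 eef [540.7  52.   49.9] F [-5.11 -1.19 -1.73] M [-0.16  0.71  0.24] open 21.4 q6 1.45
```

Contact came at about 30.5 mm and the force rises 0.65 N/mm as expected. The target is an advance of 42.5 mm.

```bash
python3 - <<'E'
from h import *
import cv2
f0=np.load("f0.npy")
for d in (39,40,41,42,42.5):
    manip.move_linear(START+d*U,rate=15); f=force(5)-f0
    print(d,"push %.2f adv %.1f"%(-f@U,(sense()["eef_pos"]-START)@U))
manip.wait(.8)
f=force(20)-f0; print("steady",-f@U,f@V,f[2]); say()
im=capture("scene")[:,:,::-1]; x,y,w,h=250,160,115,90; c=im[y:y+h,x:x+w]
cv2.imwrite("pics/end.png",cv2.convertScaleAbs(cv2.resize(c,None,fx=6.9,fy=6.6,interpolation=cv2.INTER_CUBIC),alpha=1.4))
E
```

```text
39 push 5.04 adv 38.7
40 push 6.32 adv 39.6
41 push 7.02 adv 40.4
42 push 7.37 adv 41.3
42.5 push 7.45 adv 41.7
steady 7.44495539235309 -0.6666552261301063 1.4470923548928383
t17.9 eef [544.7  52.4  49.8] F [-7.25 -1.83  0.26] M [-0.2   0.97  0.39] open 21.5 q6 1.45
```

View pics/end.png

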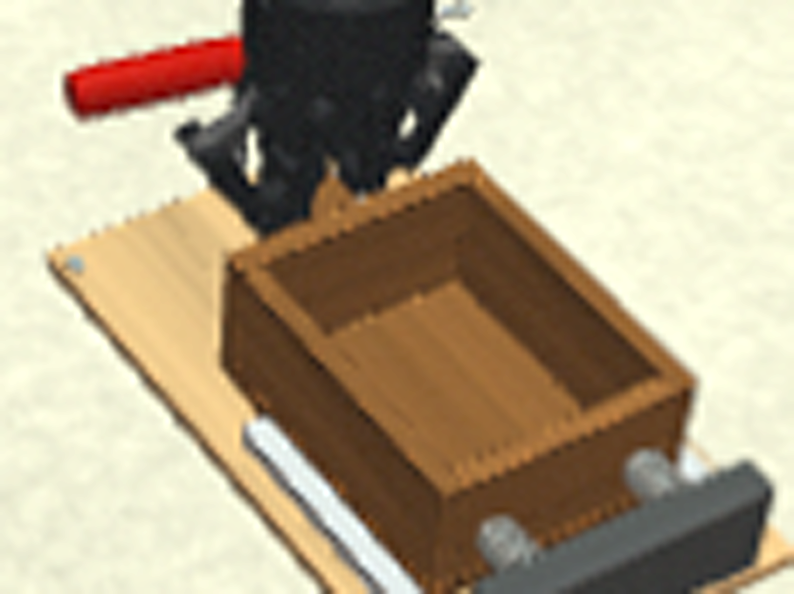

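The front sits flush and square on the bin's open end: top edges line up from about (225,260) to (475,165). The hand is clear of the bin, and the push holds steady at 7.4 N, so I'm handing in.

```bash
python3 - <<'E'
from h import *
manip.job_done(); say()
E
```

```text
the job is handed in; nothing more can be done
the job is handed in; nothing more can be done
```

The job is handed in. The arm is holding the wider front against the bin's open end with a steady push of about 7.4 N.

- **Pick-up:** I gripped the front by its block with 50 N, lifted it and carried it over to the jig. The picture after the lift showed it level in the fingers.
- **Alignment:** Before contact, one scene picture put the front about 1 mm off sideways and within 0.015 rad of square. I corrected the 1 mm and set it about 1 mm above the bin's bottom level.
- **Push:** Contact came at about 30.5 mm of advance. From there the force rose by roughly 0.65 N per mm, as expected. The bin is back about 11 mm by the arm's own position reading; I did not measure that from the pictures.
- **Final picture:** The edges look flush, and the hand is clear of the bin.

**Readings that disagreed or were not checked:**
- The two cameras differed by 2 to 5 mm in absolute position, so I relied on comparing front and bin within one picture.
- A fit that left the height free gave implausible values (front at -2 mm, bin at -10 mm); I dropped it and used the known heights.
- During the final push the sideways and vertical force readings drifted to about -0.7 N and +1.4 N, which I took as friction.
- I did not take a separate picture of the narrower front at the end. The arm never went near it.
- I got no force reading after handing in, because the station was already closed.

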